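Swing the loose wall of a casting frame past the clamp post into its bay

ROBOT

A 6-joint arm with a two-finger parallel gripper is mounted at the origin on the work surface. World frame = base frame: x ahead of the robot, y to its left, z up, the work surface at z = 0. Lengths are in m, angles in rad, forces in N, time in s.
With the tool pointing down it reaches from about 0.3 to 0.775 m from the base axis. Payload 14.6 kg.
Tool frame: the origin (TCP) lies at the very end of the fingers, on their centre line; the grasp point (between the pads) lies 19 mm behind it (ctrl.hold_point_z is the z of the grasp point in the tool frame, in m); z points along the fingers, y is the direction in which the jaws open and shut (so a half turn about z gives the same grasp; the last joint's range is limited). The gripper opens to 94 mm and grips with 3 to 60 N. Pads are 16 mm wide; open, the fingers measure 119 mm over their backs; the gripper's body (75 mm by 177 mm) begins 78 mm behind the grasp point.
Start: joints at [1.202, 0.3, 1.521, -0, 1.321, -0.067], TCP at [0.163, 0.525, 0.205] pointing down, gripper open.
Joint ranges: [-3.03, 3.03], [-0.79, 2.21], [0.23, 2.52], [-1.04, 4.18], [0, 3.07], [-2.55, 2.55]. Speed limits (rad/s): [2.22, 2.22, 2.57, 3.14, 3.14, 3.14].

INTERFACE

Orientations are given as [roll, pitch, yaw] about the fixed x, y, z axes, in that order (R = Rz(yaw) Ry(pitch) Rx(roll)).
In Python, from station import ctrl, cams, hand_in gives the robot as it stands.
- The arm moves only by the tool servo_tool, never from a script. Its argument "rows" is a list of rows, each a list of 7 numbers: the shift along the world's x, y, z in m, then the turn, a rotation vector about the world's x, y, z in rad, then the gripper command: -1 is shut, 1 is fully open, values between are in proportion. A call has exactly 8 rows; each row is the pose to reach, as a shift and turn from the pose measured when the call began; what a row does not reach only later rows make up. A row lasts 1/12 s, in which the tool goes at most 41.7 mm and 7.16 degrees, less where a joint would pass 70% of its speed; a pose out of reach is approached as far as the arm can. A call with a gripper value outside its range is refused whole. The fingers move at their own pace and stop on an object; "newtons" is the grip in N (left out, the last holds). Time passes only in rows, so rows that repeat a pose let the fingers close, or fill a call up. It gives the time, the measured TCP pose, the force and the opening at its end, in the units of the state.
- ctrl.get_obs(): the state, without advancing time (a new reading comes with each control period).
- cams.camera(name): name is "scene" or "top"; returns a dict with "image" (384x512x3 uint8, red, green, blue), "depth" (384x512 float32, m along the optical axis (not along the pixel's ray), 0 where there is no reading), "fx", "fy", "cx", "cy" (pixels), "dist_coeffs" ([k1, k2, p1, p2, k3] as OpenCV has them; the pictures are not rectified), "rvec" (rotation vector, rad) and "tvec" (3), from world to camera coordinates, as OpenCV has them. Camera axes: x right, y down, z forward; pixel columns grow to the right and rows downward; lengths in m; the calibration is good to about 2 mm. A picture is of the moment at which its call begins.
- hand_in(): hands the job in, once; it reports no verdict.
Trained networks look in a picture, given as the dict that the camera call returned (one of the last four; its "shot" number tells which), for a name from the list of things; names that differ only in an ending like _2 or _b are one class to them, and where a whole thing is asked for, a point or a joint stands for the part that bears it (a point fixed in the world has none). Each returns a list of dicts, best first, with "p" (0 to 1); they miss things now and then, are a little off and sometimes report something else, mostly with a low value. They report only what shows in the picture. A call takes as long as a camera call. They do not tell look-alikes from the thing itself.
- cams.spot_in(picture, name): "box" ([left, top, right, bottom] as shares, 0 to 1, of the picture: columns of its width, rows of its height, round what is visible of it).
- cams.place_of(picture, name): "at" ([column, row] as shares, 0 to 1, of the picture: columns of its width, rows of its height: a listed point, or the origin of a listed thing).
The state is a dict: "time_s": time; "qpos": joint angles; "joint_vel": joint speeds; "tau": joint torques, N m; "ee_pos": TCP position; "eef_rot": TCP orientation; "force": force on the tool from outside, world axes, zero at the start; "moment": the same for the moment, N m; "grip_width": finger opening in m.
Only numpy, scipy, OpenCV 4.12 (cv2) and the standard library are available. Lean on these libraries where they do the work, as an engineer would, in place of code of your own. Each camera call takes 0.05 s, during which the arm holds its last target.

TASK

Close the casting frame with the loose aluminium bar: push the bar along the bench with the fingertips, one end and then the other, so that its orange end slips in behind the clamp post first and the plain end then swings in, until the bar lies fully home between the two side walls, flat against the pale resin block. Only push it, never grip, lift or tip it, and leave everything else on the bench where it stands.

Things in the scene. Friction and masses are not known exactly. Their poses are not given: they have to be found in the camera images.
- frame: Fixed casting frame, open to the robot. Origin on the bench where the bar's centre must come; x into the frame, y left along the bay. The resin block's flat front (70 mm high) backs the whole bay at x=+20 mm. Side walls 45 mm high, 15 thick, inner faces y=+/-135 mm, reach forward to x=-40 mm, with rounded tips. Bay floor is the bench; 15 mm spare at each end of the bar
- post: Fixed round steel clamp post with a red top, 24 mm diameter, 70 mm high, in front of the left part of the bay. Origin on the bench at its centre, 85 to 100 mm in front of the frame's origin and 50 to 75 mm to its left (+y). Its flat dark foot ring (1.5 mm) does not obstruct
- bar: Loose aluminium bar 240 mm long (its y, + to the orange end), 40 wide (x), 40 high, 0.25 to 0.5 kg, on the bench. Origin at the centre of its underside. Starts 155 to 185 mm in front of the frame's origin, 90 to 140 mm to the right, within 0.3 rad of parallel to the bay, orange end to the left, clear of the post. Slides with ordinary friction (1 to 5 N)
- orange_end (a point): Centre of the orange-painted end face of the bar (orange over the last 45 mm), 20 mm above the bar's underside.
- plain_end (a point): Centre of the bar's other, plain end face, 20 mm above the bar's underside.
- cup: White open mixing cup, 68 mm diameter at the rim, 75 high, standing to the left of the bar. Origin at the centre of its underside. To be left alone.
- jar: Small pigment jar with blue cap, 52 mm diameter, 60 high, left of the frame. Origin under its centre. To be left alone.
- brush: Orange-handled brush, 180 long, lying to the right of the frame. To be left alone.
- screwdriver: Orange-handled screwdriver, 190 long, lying to the left, beyond the cup. To be left alone.
- release: White bottle with red cap, 56 mm diameter, 170 high, well to the left of the frame. Origin under its centre. To be left alone.
- weight: Brass weight with a knob, 50 mm diameter, 55 high, at the far left. Origin under its centre. To be left alone.
There are look-alikes about, which are no part of the job. Leave any purple look-alike of the bar alone.

How it is judged:
On the way:
1. the orange end is in behind the post while the plain end is still outside the bay (x of orange_end in the frame of frame above -0.06 m and y of orange_end in the frame of frame above 0.08 m and x of plain_end in the frame of frame below -0.045 m), for 0.1 s.
At the end, for the whole second after the job is handed in: The bar lies flat on the bench between the side walls with its orange end to the left, both ends within 6 mm of touching the resin block, at rest (x of orange_end in the frame of frame between -0.006 and 0.006 m and x of plain_end in the frame of frame between -0.006 and 0.006 m and y of bar in the frame of frame between -0.02 and 0.02 m and y of orange_end in the frame of frame above 0.09 m and height (world z) of bar below 0.005 m and angle between bar's own z axis and vertical below 0.05 rad and linear speed of bar below 0.01 m/s).
It fails at once if the bar is lifted off the bench or tipped (height (world z) of bar above 0.012 m or angle between bar's own z axis and vertical above 0.15 rad).
It fails at once if the bar is taken between the fingers (x of the grasp point in the frame of bar between -0.015 and 0.015 m and y of the grasp point in the frame of bar between -0.115 and 0.115 m and z of the grasp point in the frame of bar below 0.052 m).
It fails at once if something else on the bench is shifted by more than 20 mm (distance of any of cup, jar, brush, screwdriver, release, weight from where it was at the start of the episode above 0.02 m).
It fails at once if a standing thing is knocked over (angle between any of cup, jar, release, weight's own z axis and vertical above 0.4 rad).
It also fails if it takes over 54 s, if anything falls off the work surface, if the arm or the gripper's body presses on something with over 40 N, if the wrist force passes 120 N, or if a joint passes its speed limit or range.

## Working session

There is one attempt and no reset: what is moved stays moved. The work goes in short steps, Python scripts to look and compute and a tool call to move; the robot and the scene stay as the last step left them, time stands still between calls to the robot, and variables do not carry over. Pictures are saved under pics/ and viewed, and the job is handed in when it is done.

Besides the shell and the picture viewer there is one more tool, called after "Emit:" in YAML: its name, and indented under it one key for each argument. servo_tool: Moves the arm, as the interface text tells. Its arguments: {"type":"object","properties":{"rows":{"type":"array"},"newtons":{"type":"number"}},"required":["rows"]}

```bash
ls; mkdir -p pics; cat > h.py <<'E'
import numpy as np, cv2
from station import ctrl, cams
def world(p,u,v,z=None):
    K=np.array([[p['fx'],0,p['cx']],[0,p['fy'],p['cy']],[0,0,1]]);R=cv2.Rodrigues(np.array(p['rvec'],float))[0];t=np.array(p['tvec'],float).reshape(3)
    n=cv2.undistortPoints(np.array([[[u,v]]],float),K,np.array(p['dist_coeffs'],float))[0,0]
    ray=R.T@np.array([n[0],n[1],1]);c=-R.T@t
    if z is None: s=p['depth'][int(round(v)),int(round(u))]
    else: s=(z-c[2])/ray[2]
    return c+s*ray
def cloud(p):
    K=np.array([[p['fx'],0,p['cx']],[0,p['fy'],p['cy']],[0,0,1]]);R=cv2.Rodrigues(np.array(p['rvec'],float))[0];t=np.array(p['tvec'],float).reshape(3)
    h,w=p['depth'].shape
    uv=np.stack(np.meshgrid(np.arange(w),np.arange(h)),-1).reshape(-1,1,2).astype(float)
    n=cv2.undistortPoints(uv,K,np.array(p['dist_coeffs'],float)).reshape(h,w,2)
    d=p['depth'][...,None]
    P=np.concatenate([n*d,d],-1)
    W=(P-t)@R
    W[p['depth']<=0]=np.nan
    return W
def save(p,f,s=1.5):
    cv2.imwrite('pics/'+f,cv2.resize(p['image'][:,:,::-1],None,fx=s,fy=s))
E
python3 - <<'E'
from h import *
o=ctrl.get_obs();print(o)
for n in('scene','top'):
    p=cams.camera(n);save(p,n+'0.png')
    for k in('frame','post','bar','orange_end','plain_end','cup','jar'):
        for r in cams.place_of(p,k)[:3]:
            u,v=r['at'][0]*512,r['at'][1]*384
            z=0.02 if 'end' in k else 0
            print(n,k,round(r['p'],2),round(u),round(v),world(p,u,v,z).round(4))
    np.save(n+'0.npy',p,allow_pickle=True)
E
```

```text
pics
{'time_s': 0.0, 'qpos': array([ 1.20239385e+00,  3.00452104e-01,  1.52159850e+00, -1.75122782e-05,
        1.32064033e+00, -6.66041763e-02]), 'joint_vel': array([ 0.00012526, -0.00151543,  0.00027251,  0.0008732 , -0.00045216,
       -0.00068328]), 'tau': array([-3.32076461e-04, -5.31809556e+01, -3.52738738e+01,  7.07636238e-02,
        2.44671892e-02, -7.56633949e-05]), 'ee_pos': array([0.16339831, 0.52490117, 0.20488936]), 'eef_rot': array([-3.14049568e+00, -5.61711048e-05,  2.83979867e+00]), 'force': array([-0.85468446,  0.07158161, -0.20151924]), 'moment': array([0.01049111, 0.03005949, 0.05418918]), 'grip_width': 0.09411463420420614}
scene frame 0.82 296 248 [ 0.68   -0.0735  0.    ]
scene frame 0.24 187 265 [ 0.5125 -0.321   0.    ]
scene post 0.68 276 217 [ 0.5592 -0.0185  0.    ]
scene post 0.31 376 167 [0.643  0.3975 0.    ]
scene bar 0.9 254 154 [0.2995 0.165  0.    ]
scene bar 0.81 87 270 [ 0.3366 -0.5153  0.    ]
scene bar 0.68 191 195 [ 0.3053 -0.1268 -0.    ]
scene orange_end 0.82 89 231 [ 0.2377 -0.4393  0.02  ]
scene orange_end 0.67 173 173 [ 0.2029 -0.1124  0.02
[... 343 characters left out ...]
4181 0.    ]
top frame 0.78 264 136 [ 0.6755 -0.0793  0.    ]
top post 0.77 246 168 [ 0.5761 -0.0239  0.    ]
top post 0.28 109 147 [0.6402 0.3949 0.    ]
top bar 0.8 284 256 [ 0.312  -0.1342  0.    ]
top bar 0.74 414 248 [ 0.3316 -0.5249  0.    ]
top bar 0.73 310 186 [ 0.5194 -0.216   0.    ]
top orange_end 0.93 271 186 [ 0.5166 -0.0963  0.02  ]
top orange_end 0.84 394 282 [ 0.2316 -0.4525  0.02  ]
top orange_end 0.71 281 294 [ 0.2038 -0.1201  0.02  ]
top plain_end 0.97 224 237 [0.3662 0.0418 0.02  ]
top plain_end 0.67 296 211 [ 0.4409 -0.1693  0.02  ]
top plain_end 0.62 349 187 [ 0.5142 -0.3296  0.02  ]
top cup 0.62 203 186 [0.5192 0.1056 0.    ]
top jar 0.88 194 140 [0.6627 0.1353 0.    ]
```

View pics/top0.png

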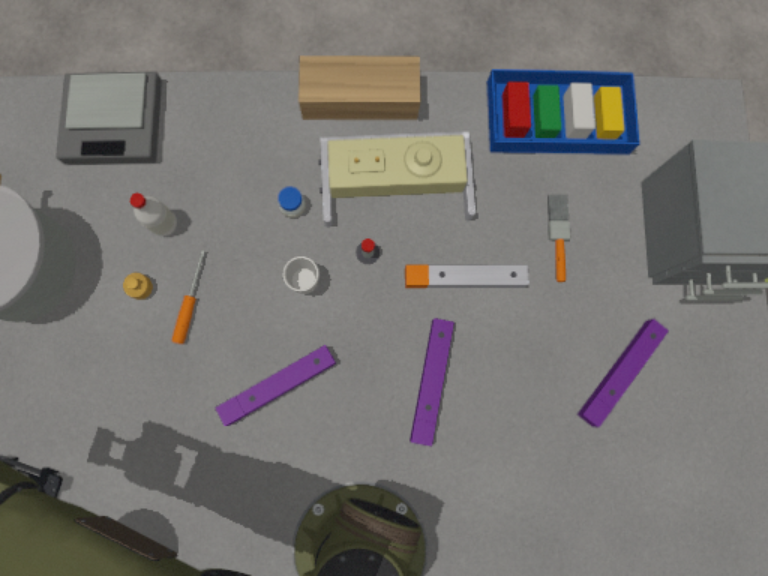

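View pics/scene0.png

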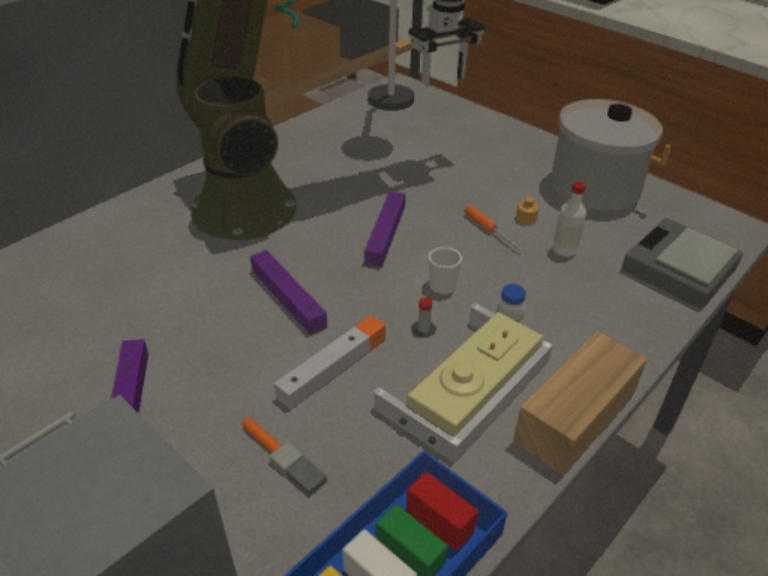

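```bash
cat >> h.py <<'E'
def rect(P):
    P=P[:,:2].astype(np.float32)
    (c,s,a)=cv2.minAreaRect((P*1000))
    return np.array(c)/1000,s,a
def bar(p,W=None):
    W=cloud(p) if W is None else W
    hsv=cv2.cvtColor(p['image'],cv2.COLOR_RGB2HSV)
    return W,hsv
E
python3 - <<'E'
from h import *
for n in('top','scene'):
    p=np.load(n+'0.npy',allow_pickle=True).item()
    W=cloud(p);z=W[...,2]
    def reg(x0,x1,y0,y1,z0,z1):
        m=(W[...,0]>x0)&(W[...,0]<x1)&(W[...,1]>y0)&(W[...,1]<y1)&(z>z0)&(z<z1);return W[m]
    b=reg(.46,.58,-.38,-.06,.03,.05);print(n,'bar',len(b),rect(b),np.median(b[:,2]))
    q=reg(.53,.63,-.06,.02,.06,.08);print('post',len(q),q.mean(0),q.min(0),q.max(0))
    q=reg(.6,.78,-.25,.1,.064,.078);print('block',len(q),rect(q),np.median(q[:,2]))
    q=reg(.59,.78,-.28,.1,.038,.052);print('walls',len(q),rect(q));
    L=q[(q[:,1]>0)&(q[:,0]<.69)];R=q[(q[:,1]<-.15)&(q[:,0]<.69)];print('L',len(L),rect(L),'R',len(R),rect(R))
    q=reg(.45,.6,.06,.18,.06,.09);print('cup',len(q),rect(q))
E
```

```text
top bar 1121 (array([ 0.52261133, -0.21344894]), (243.03102111816406, 42.501930236816406), 89.96142578125) 0.03969047165647491
post 66 [ 0.57431973 -0.01881522  0.06937388] [ 0.56200057 -0.03074563  0.06037793] [ 0.58636    -0.00780246  0.07484913]
block 2234 (array([ 0.7377829 , -0.07671823]), (92.62239074707031, 271.45977783203125), 1.9360849857330322) 0.07022414111139222
walls 567 (array([ 0.70750336, -0.07868883]), (153.0599822998047, 302.07012939453125), 1.741697072982788)
L 122 (array([0.65802277, 0.03532021]), (68.2333755493164, 63.03868103027344), 89.72760009765625) R 86 (array([ 0.66532721, -0.22289632]), (15.96967887878418, 49.1031494140625), 89.20519256591797)
cup 138 (array([0.51784827, 0.10936145]), (65.269287109375, 65.23553466796875), 88.13890838623047)
scene bar 1168 (array([ 0.52550507, -0.20938644]), (241.7386016845703, 43.893009185791016), 89.58321380615234) 0.04126727598964589
post 68 [ 0.57926308 -0.01764806  0.07013641] [ 0.5635791  -0.02816453  0.06025027] [ 0.59073906 -0.00133562  0.07635705]
block 1860 (array([ 0.73571869, -0.07299745]), (88.54155731201172, 273.19256591796875), 0.09410274773836136) 0.07196483642262712
walls 479 (array([ 0.70553571, -0.07424402]), (137.15394592285156, 304.7144470214844), 2.3986687660217285)
L 94 (array([0.65437958, 0.06552424]), (19.89879035949707, 46.718021392822266), 88.12652587890625) R 106 (array([ 0.66651178, -0.21959602]), (47.03999710083008, 16.742826461791992), 2.2271883487701416)
cup 227 (array([0.52163849, 0.11131695]), (66.20826721191406, 69.25712585449219), 14.639009475708008)
```

```bash
python3 - <<'E'
from h import *
for n in('top','scene'):
    p=np.load(n+'0.npy',allow_pickle=True).item()
    W=cloud(p);z=W[...,2];P=W.reshape(-1,3);P=P[~np.isnan(P[:,0])]
    def edge(P,z0,z1,ys,lo,hi,ax=0,fn=np.min):
        out=[]
        for a,b in zip(ys[:-1],ys[1:]):
            m=(P[:,1-ax]>a)&(P[:,1-ax]<b)&(P[:,2]>z0)&(P[:,2]<z1)&(P[:,ax]>lo)&(P[:,ax]<hi)
            if m.sum()>2: out.append(((a+b)/2,fn(P[m,ax])))
        return np.array(out)
    e=edge(P,.065,.077,np.arange(-.2,.05,.01),.6,.78)
    f=np.polyfit(e[:,0],e[:,1],1);print(n,'front',f,np.polyval(f,-.075),np.abs(np.polyval(f,e[:,0])-e[:,1]).max())
    for nm,lo,hi in(('R',-.26,-.18),('L',.03,.1)):
        for fn in(np.min,np.max):
            e=edge(P,.039,.051,np.arange(.63,.69,.01),lo,hi,1,fn);print(nm,fn.__name__,e.round(4).tolist())
        m=(P[:,1]>lo)&(P[:,1]<hi)&(P[:,2]>.038)&(P[:,2]<.051)&(P[:,0]>.58)&(P[:,0]<.7);print('tip',P[m,0].min())
    # bar edges
    for nm,fn in(('near',np.min),('far',np.max)):
        e=edge(P,.034,.046,np.arange(-.32,-.1,.01),.46,.58,0,fn);f=np.polyfit(e[:,0],e[:,1],1);print('bar',nm,f,np.polyval(f,-.2135))
E
```

```text
top front [-0.05010516  0.6900944 ] 0.6938522826838259 0.0023622770492077727
R min [[0.645, -0.2299], [0.655, -0.23], [0.665, -0.2309], [0.675, -0.2307]]
R max [[0.645, -0.2177], [0.655, -0.2155], [0.665, -0.2149], [0.675, -0.2151]]
tip 0.6407257728774647
L min [[0.635, 0.0539], [0.645, 0.0541], [0.655, 0.0569], [0.665, 0.0571], [0.675, 0.0571]]
L max [[0.635, 0.0686], [0.645, 0.0689], [0.655, 0.0689], [0.665, 0.069], [0.675, 0.0691]]
tip 0.6266340246225691
bar near [-0.00386222  0.50232172] 0.5031463001311177
bar far [0.01062053 0.54245921] 0.5401917259053113
scene front [-0.04394982  0.69419454] 0.6974907775581719 0.002422792383132144
R min [[0.645, -0.2261], [0.655, -0.2278], [0.665, -0.2274], [0.675, -0.2278]]
R max [[0.645, -0.2131], [0.655, -0.2116], [0.665, -0.213], [0.675, -0.2108]]
tip 0.6428022854575244
L min [[0.635, 0.0562], [0.645, 0.0563], [0.655, 0.0556], [0.665, 0.0556], [0.675, 0.057]]
L max [[0.635, 0.0735], [0.645, 0.0758], [0.655, 0.0723], [0.665, 0.0737], [0.675, 0.074]]
tip 0.6310237553127206
bar near [0.00407523 0.50617558] 0.505305522285249
bar far [0.00108129 0.54638385] 0.5461529983109241
```

Emit:
servo_tool:
  rows:
    - [0.02,-0.04,0,0,0,-0.1,-1]
    - [0.035,-0.08,0,0,0,-0.2,-1]
    - [0.05,-0.115,0,0,0,-0.3,-1]
    - [0.065,-0.15,0,0,0,-0.4,-1]
    - [0.085,-0.19,0,0,0,-0.5,-1]
    - [0.1,-0.225,0,0,0,-0.6,-1]
    - [0.12,-0.26,0,0,0,-0.7,-1]
    - [0.135,-0.3,0,0,0,-0.8,-1]
  newtons: 20

```text
time_s: 1.47
ee_pos: [0.2988, 0.2246, 0.2057]
eef_rot: [3.141, -0.0, 2.035]
force: [0.6, 0.2, -0.5]
grip_width: 0.0439
```

Emit:
servo_tool:
  rows:
    - [0.016,-0.037,0,0,0,-0.115,-1]
    - [0.032,-0.074,0,0,0,-0.23,-1]
    - [0.048,-0.111,0,0,0,-0.35,-1]
    - [0.064,-0.148,0,0,0,-0.46,-1]
    - [0.08,-0.185,0,0,0,-0.58,-1]
    - [0.096,-0.222,0,0,0,-0.7,-1]
    - [0.112,-0.259,0,0,0,-0.81,-1]
    - [0.128,-0.296,0,0,0,-0.93,-1]

```text
time_s: 2.13
ee_pos: [0.4271, -0.0736, 0.2059]
eef_rot: [3.14, -0.0, 1.1]
force: [0.5, 0.6, 1.4]
grip_width: 0.0008
```

Emit:
servo_tool:
  rows:
    - [0.015,-0.03,-0.01,0,0,0,-1]
    - [0.03,-0.047,-0.03,0,0,0,-1]
    - [0.03,-0.047,-0.065,0,0,0,-1]
    - [0.03,-0.047,-0.1,0,0,0,-1]
    - [0.03,-0.047,-0.135,0,0,0,-1]
    - [0.03,-0.047,-0.165,0,0,0,-1]
    - [0.03,-0.047,-0.185,0,0,0,-1]
    - [0.03,-0.047,-0.19,0,0,0,-1]

```text
time_s: 2.8
ee_pos: [0.4555, -0.1201, 0.013]
eef_rot: [-3.139, 0.0, 1.099]
force: [0.4, -0.8, -1.2]
grip_width: 0.0004
```

Emit:
servo_tool:
  rows:
    - [0.015,0,0,0,0,0,-1]
    - [0.027,0,0,0,0,0,-1]
    - [0.035,0,0,0,0,0,-1]
    - [0.043,0,0,0,0,0,-1]
    - [0.051,0,0,0,0,0,-1]
    - [0.059,0,0,0,0,0,-1]
    - [0.067,0,0,0,0,0,-1]
    - [0.075,0,0,0,0,0,-1]

```text
time_s: 3.47
ee_pos: [0.5312, -0.1202, 0.0132]
eef_rot: [-3.139, 0.0, 1.099]
force: [-1.1, 0.4, 0.8]
grip_width: 0.0005
```

```bash
cat >> h.py <<'E'
F=np.array([.675,-.079]);PSI=.045
def w2f(q):
    d=np.asarray(q)[:2]-F;c,s=np.cos(PSI),np.sin(PSI);return np.array([c*d[0]+s*d[1],-s*d[0]+c*d[1]])
def f2w(q):
    c,s=np.cos(PSI),np.sin(PSI);return F+np.array([c*q[0]-s*q[1],s*q[0]+c*q[1]])
def findbar(name,fn=None):
    """bar top-face pixels: grey/orange, z .033-.047 in the region in front/in the bay"""
    p=cams.camera(name)
    if fn: save(p,fn)
    W=cloud(p);img=p['image'].astype(int)
    m=(np.abs(W[...,2]-.04)<.007)&(W[...,0]>.35)&(W[...,0]<.72)&(W[...,1]<.06)&(W[...,1]>-.37)
    purple=(img[...,2]-img[...,1]>25)&(img[...,0]-img[...,1]>25)
    m&=~purple
    # drop frame walls
    fx=(W[...,0]-F[0])*np.cos(PSI)+(W[...,1]-F[1])*np.sin(PSI);fy=-(W[...,0]-F[0])*np.sin(PSI)+(W[...,1]-F[1])*np.cos(PSI)
    m&=~((fx>-.045)&(np.abs(fy)>.131)); m&=fx<.022
    m&=np.hypot(W[...,0]-.5755,W[...,1]+.0185)>.022
    n,l,st,_=cv2.connectedComponentsWithStats(m.astype(np.uint8),connectivity=8)
    k=1+np.argmax(st[1:,4]);m=l==k
    P=W[m]
    c,s,a=rect(P)
    box=cv2.boxPoints(((c[0],c[1]),(s[0]/1000,s[1]/1000),a))
    e=[box[(i+1)%4]-box[i] for i in range(4)];L=max(e,key=np.linalg.norm);L=L/np.linalg.norm(L)
    if L[1]<0:L=-L
    o=ctrl.get_obs()
    th=np.arctan2(L[0],L[1]);cf=w2f(c);t=th+PSI
    u=np.array([np.sin(t),np.cos(t)])
    print(name,'n',len(P),'C',c.round(4),'size',np.round(s,0),'thw',th.round(3),'| frame C',cf.round(4),'th',t.round(3),'orange',(cf+.12*u).round(4),'plain',(cf-.12*u).round(4))
    print(' plain end world',(c-.12*L).round(4),'tcp',o['ee_pos'].round(4),'F',o['force'].round(1),'t',round(o['time_s'],2),'q6',round(o['qpos'][5],2))
E
python3 -c "
from h import *
findbar('top','t1.png');findbar('scene','s1.png')"
```

```text
top n 564 C [ 0.5244 -0.2723] size [123.  41.] thw 0.253 | frame C [-0.1591 -0.1863] th 0.298 orange [-0.1239 -0.0716] plain [-0.1943 -0.301 ]
 plain end world [ 0.4944 -0.3885] tcp [ 0.5324 -0.1202  0.0133] F [0.2 0.1 0.1] t 3.52 q6 0.18
scene n 1165 C [ 0.5312 -0.2083] size [241.  70.] thw 0.267 | frame C [-0.1495 -0.1227] th 0.312 orange [-0.1126 -0.0085] plain [-0.1863 -0.2369]
 plain end world [ 0.4996 -0.324 ] tcp [ 0.5316 -0.1201  0.0131] F [-0.2 -0.   0.2] t 3.57 q6 0.18
```

View pics/t1.png

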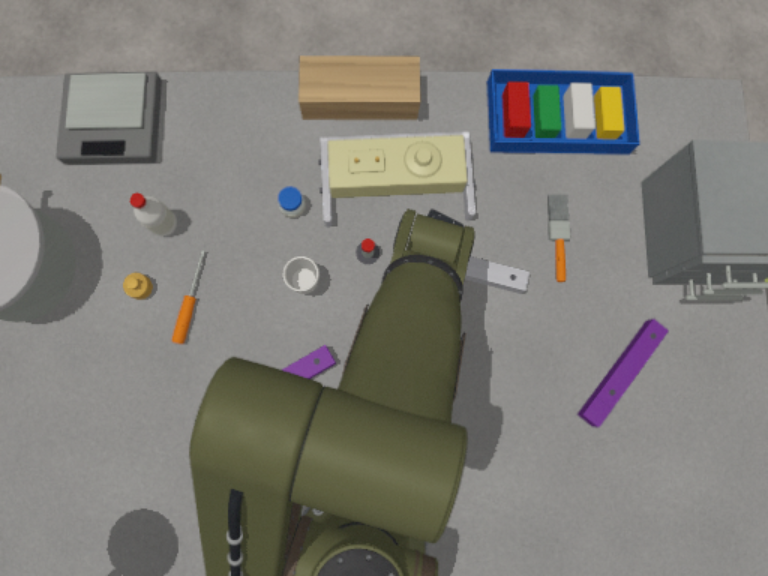

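The top view shows the arm over the orange half, with the plain end still visible at about (515,275) and the bar turned by about 0.26 rad. I'll keep pushing.

Emit:
servo_tool:
  rows:
    - [0.006,0,0,0,0,0,-1]
    - [0.012,0,0,0,0,0,-1]
    - [0.018,0,0,0,0,0,-1]
    - [0.023,0,0,0,0,0,-1]
    - [0.028,0,0,0,0,0,-1]
    - [0.03,0,0,0,0,0,-1]
    - [0.015,0,0,0,0,0,-1]
    - [-0.02,0,0,0,0,0,-1]

```text
time_s: 4.23
ee_pos: [0.5135, -0.1203, 0.0132]
eef_rot: [3.141, -0.0, 1.1]
force: [0.5, -0.4, -1.0]
grip_width: 0.0006
```

```bash
python3 -c "
from h import *
findbar('scene','s2.png')"
```

```text
scene n 1169 C [ 0.5556 -0.2097] size [242.  48.] thw 0.445 | frame C [-0.1251 -0.1252] th 0.49 orange [-0.0687 -0.0193] plain [-0.1816 -0.2311]
 plain end world [ 0.504 -0.318] tcp [ 0.5047 -0.1191  0.0111] F [-2.2 -0.5 -0.4] t 4.28 q6 0.17
```

View pics/s2.png

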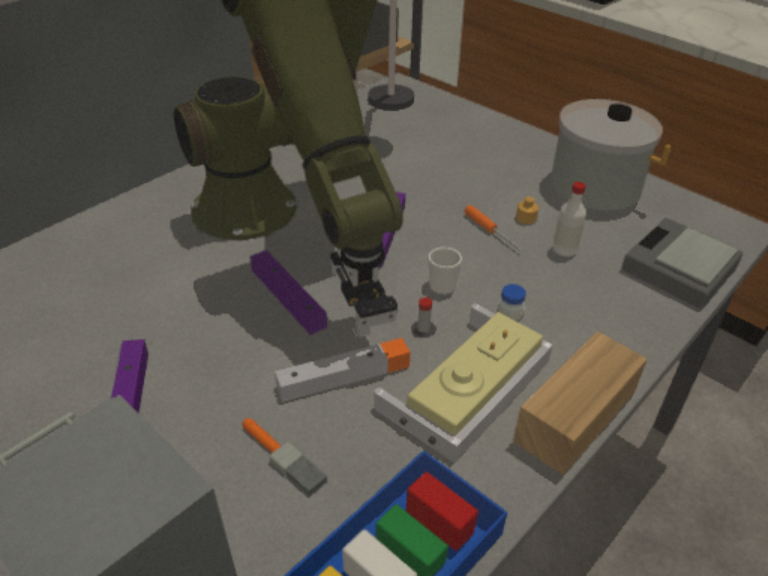

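Emit:
servo_tool:
  rows:
    - [0,0,0.035,0,0,0,-0.83]
    - [0,0,0.07,0,0,0,-0.83]
    - [-0.003,-0.035,0.08,0,0,0.025,-0.83]
    - [-0.006,-0.075,0.08,0,0,0.025,-0.83]
    - [-0.009,-0.115,0.08,0,0,0.025,-0.83]
    - [-0.012,-0.155,0.08,0,0,0.025,-0.83]
    - [-0.014,-0.195,0.08,0,0,0.025,-0.83]
    - [-0.016,-0.228,0.08,0,0,0.025,-0.83]

```text
time_s: 4.95
ee_pos: [0.4882, -0.3498, 0.0913]
eef_rot: [-3.134, 0.002, 1.124]
force: [0.3, 0.2, 0.6]
grip_width: 0.0083
```

Emit:
servo_tool:
  rows:
    - [0,0,-0.005,0,0,0,-0.83]
    - [0,0,-0.03,0,0,0,-0.83]
    - [0,0,-0.055,0,0,0,-0.83]
    - [0,0,-0.07,0,0,0,-0.83]
    - [0,0,-0.078,0,0,0,-0.83]
    - [0,0,-0.078,0,0,0,-0.83]
    - [0,0,-0.078,0,0,0,-0.83]
    - [0,0,-0.078,0,0,0,-0.83]

```text
time_s: 5.62
ee_pos: [0.4889, -0.3501, 0.0146]
eef_rot: [-3.136, 0.002, 1.124]
force: [0.3, -0.4, -0.5]
grip_width: 0.0079
```

```bash
python3 -c "
from h import *
findbar('scene','s3.png');findbar('top','t3.png')"
```

```text
scene n 1100 C [ 0.5555 -0.2098] size [241.  46.] thw 0.445 | frame C [-0.1253 -0.1253] th 0.49 orange [-0.0689 -0.0194] plain [-0.1817 -0.2312]
 plain end world [ 0.5038 -0.3181] tcp [ 0.4889 -0.3501  0.0146] F [-0.2 -0.9  0.6] t 5.67 q6 -0.23
top n 1087 C [ 0.5528 -0.2127] size [238.  43.] thw 0.451 | frame C [-0.1281 -0.1281] th 0.496 orange [-0.071  -0.0225] plain [-0.1852 -0.2336]
 plain end world [ 0.5005 -0.3207] tcp [ 0.4888 -0.3501  0.0145] F [-1.2 -0.4  0.7] t 5.72 q6 -0.23
```

View pics/s3.png

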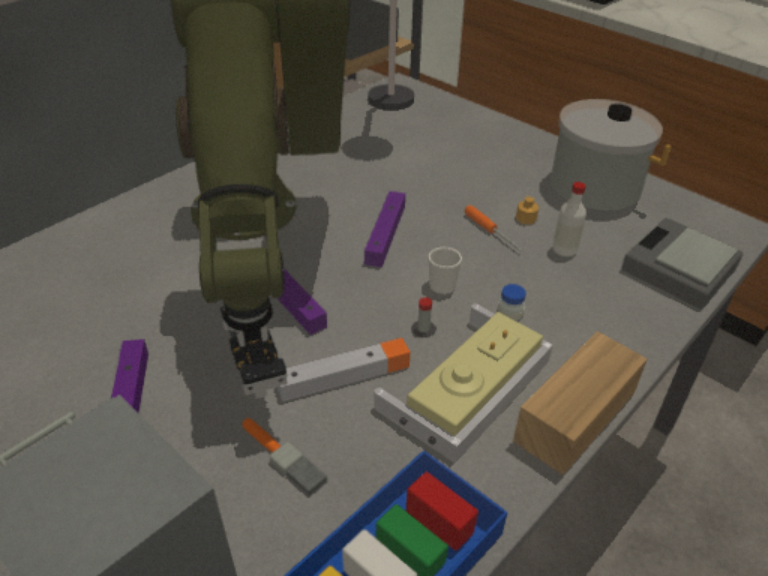

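View pics/t3.png

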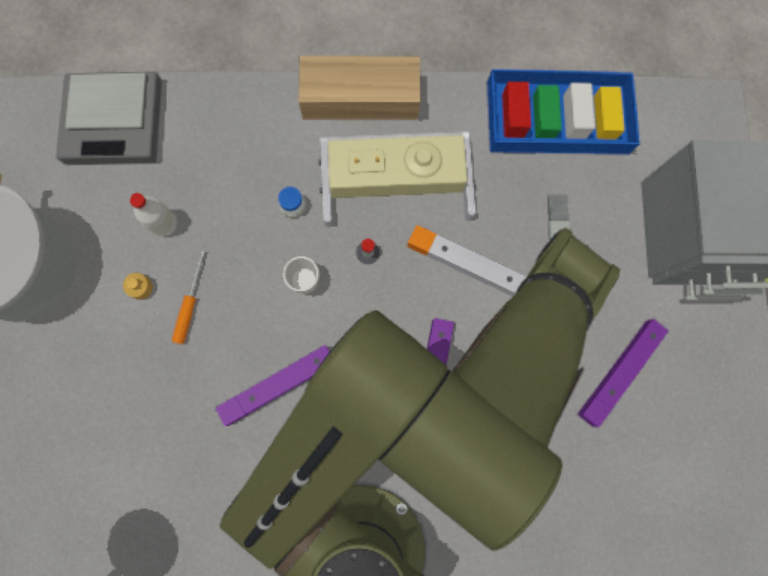

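Emit:
servo_tool:
  rows:
    - [0.005,0.009,0,0,0,0,-0.83]
    - [0.009,0.018,0,0,0,0,-0.83]
    - [0.013,0.027,0,0,0,0,-0.83]
    - [0.017,0.036,0,0,0,0,-0.83]
    - [0.021,0.045,0,0,0,0,-0.83]
    - [0.025,0.054,0,0,0,0,-0.83]
    - [0.03,0.063,0,0,0,0,-0.83]
    - [0.035,0.072,0,0,0,0,-0.83]

```text
time_s: 6.38
ee_pos: [0.5242, -0.2771, 0.0146]
eef_rot: [-3.136, 0.002, 1.125]
force: [-1.2, -2.9, 2.4]
grip_width: 0.0076
```

```bash
python3 -c "
from h import *
findbar('scene');findbar('top')"
```

```text
scene n 945 C [ 0.5766 -0.1661] size [262.  44.] thw 0.438 | frame C [-0.1022 -0.0826] th 0.483 orange [-0.0465  0.0237] plain [-0.1579 -0.1889]
 plain end world [ 0.5258 -0.2748] tcp [ 0.525  -0.2757  0.0145] F [0.6 1.5 0. ] t 6.43 q6 -0.1
top n 920 C [ 0.585  -0.1443] size [206.  42.] thw 0.443 | frame C [-0.0929 -0.0611] th 0.488 orange [-0.0366  0.0449] plain [-0.1491 -0.1672]
 plain end world [ 0.5336 -0.2527] tcp [ 0.5245 -0.2764  0.0143] F [ 0.5 -1.  -0.2] t 6.48 q6 -0.1
```

Emit:
servo_tool:
  rows:
    - [0.004,0.009,0,0,0,0,-0.83]
    - [0.008,0.018,0,0,0,0,-0.83]
    - [0.012,0.027,0,0,0,0,-0.83]
    - [0.016,0.036,0,0,0,0,-0.83]
    - [0.02,0.045,0,0,0,0,-0.83]
    - [0.024,0.054,0,0,0,0,-0.83]
    - [0.028,0.062,0,0,0,0,-0.83]
    - [0.031,0.068,0,0,0,0,-0.83]

```text
time_s: 7.15
ee_pos: [0.5559, -0.2072, 0.0142]
eef_rot: [-3.135, 0.001, 1.126]
force: [-0.6, -1.5, -1.1]
grip_width: 0.0082
```

```bash
sed -i "s|    o=ctrl.get_obs()$|    c=c+L*(max(s)/2000-.12); o=ctrl.get_obs()|" h.py; python3 -c "
from h import *
findbar('scene','s4.png');findbar('top','t4.png')"
```

```text
scene n 842 C [ 0.6124 -0.0879] size [259.  45.] thw 0.444 | frame C [-0.063  -0.0061] th 0.489 orange [-0.0066  0.0998] plain [-0.1194 -0.112 ]
 plain end world [ 0.5608 -0.1963] tcp [ 0.5563 -0.2065  0.0142] F [0.5 1.2 0.7] t 7.2 q6 0.03
top n 887 C [ 0.6092 -0.0905] size [197.  42.] thw 0.444 | frame C [-0.0663 -0.0085] th 0.489 orange [-0.0099  0.0974] plain [-0.1227 -0.1144]
 plain end world [ 0.5576 -0.1988] tcp [ 0.556  -0.2072  0.0143] F [ 0.8 -0.8  0.1] t 7.25 q6 0.03
```

View pics/s4.png

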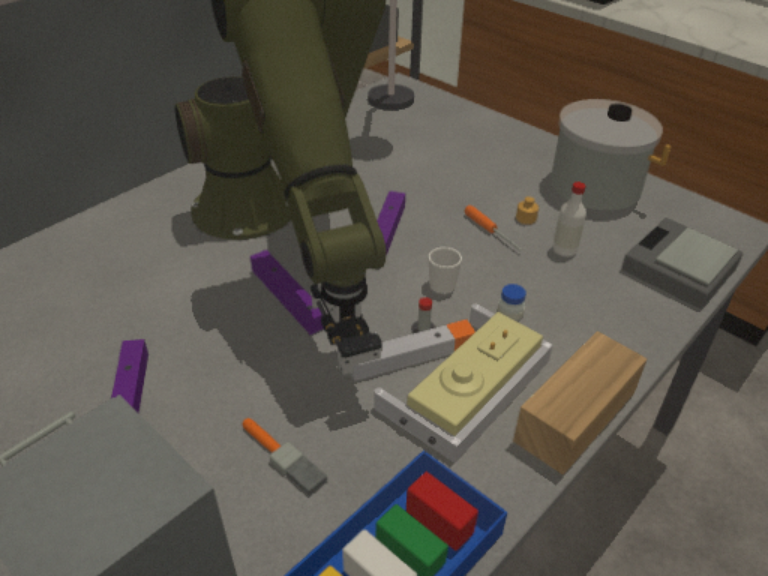

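View pics/t4.png

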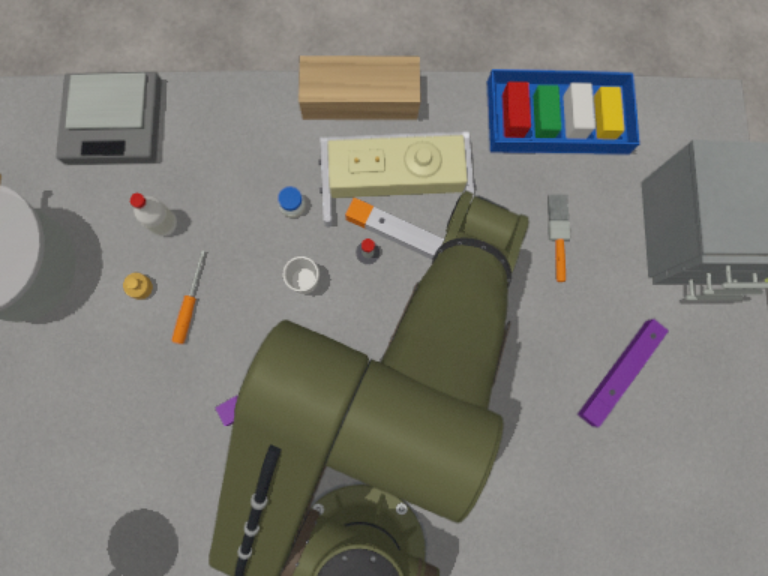

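The orange end is now behind the post: (355,212) in the top view, post cap at (368,247). The plain end is still well outside the bay. I'll nudge it about 10 mm more, then reposition for the swing.

Emit:
servo_tool:
  rows:
    - [0.003,0.006,0,0,0,0,-0.83]
    - [0.005,0.01,0,0,0,0,-0.83]
    - [0.005,0.011,0,0,0,0,-0.83]
    - [0,0,0,0,0,0,-0.83]
    - [-0.008,-0.017,0.0,0,0,0,-0.83]
    - [-0.008,-0.017,0.03,0,0,-0.1,-1]
    - [-0.008,-0.017,0.065,0,0,-0.2,-1]
    - [-0.02,0.005,0.075,0,0,-0.3,-1]

```text
time_s: 7.92
ee_pos: [0.5379, -0.2061, 0.0939]
eef_rot: [3.141, -0.001, 0.819]
force: [1.3, 0.6, 1.0]
grip_width: 0.0007
```

```bash
python3 -c "
from h import *
findbar('scene');findbar('top')"
```

```text
scene n 1041 C [ 0.6173 -0.0758] size [242.  47.] thw 0.452 | frame C [-0.0575  0.0058] th 0.497 orange [-0.0003  0.1113] plain [-0.1147 -0.0997]
 plain end world [ 0.5649 -0.1837] tcp [ 0.5358 -0.2014  0.0936] F [0.2 3.1 2.1] t 7.97 q6 0.33
top n 974 C [ 0.6142 -0.08  ] size [215.  42.] thw 0.44 | frame C [-0.0608  0.0018] th 0.485 orange [-0.0048  0.1079] plain [-0.1167 -0.1044]
 plain end world [ 0.5631 -0.1885] tcp [ 0.5358 -0.202   0.0917] F [-0.2  0.2 -0.2] t 8.02 q6 0.32
```

Emit:
servo_tool:
  rows:
    - [-0.01,0.02,0,0,0,-0.11,-1]
    - [-0.02,0.04,0,0,0,-0.22,-1]
    - [-0.024,0.056,-0.01,0,0,-0.34,-1]
    - [-0.024,0.056,-0.03,0,0,-0.45,-1]
    - [-0.024,0.056,-0.05,0,0,-0.56,-1]
    - [-0.024,0.056,-0.065,0,0,-0.68,-1]
    - [-0.024,0.056,-0.078,0,0,-0.77,-1]
    - [-0.024,0.056,-0.078,0,0,-0.77,-1]

```text
time_s: 8.68
ee_pos: [0.5101, -0.1462, 0.0106]
eef_rot: [-3.136, 0.004, 0.051]
force: [-0.4, -0.1, -1.1]
grip_width: 0.0007
```

Emit:
servo_tool:
  rows:
    - [0.015,0,0.003,0,0,0,-1]
    - [0.026,0,0.003,0,0,0,-1]
    - [0.036,-0.003,0.003,0,0,0,-1]
    - [0.046,-0.006,0.003,0,0,0,-1]
    - [0.056,-0.009,0.003,0,0,0,-1]
    - [0.066,-0.012,0.003,0,0,0,-1]
    - [0.076,-0.015,0.003,0,0,0,-1]
    - [0.085,-0.018,0.003,0,0,0,-1]

```text
time_s: 9.35
ee_pos: [0.5954, -0.1651, 0.0138]
eef_rot: [-3.136, 0.005, 0.056]
force: [-0.9, 0.2, 0.4]
grip_width: 0.0005
```

```bash
python3 -c "
from h import *
findbar('scene','s5.png');findbar('top','t5.png')"
```

```text
scene n 1088 C [ 0.6357 -0.0763] size [243.  58.] thw 0.176 | frame C [-0.0391  0.0044] th 0.221 orange [-0.0128  0.1215] plain [-0.0655 -0.1126]
 plain end world [ 0.6146 -0.1945] tcp [ 0.5966 -0.1655  0.014 ] F [ 1.8 -1.4  0.6] t 9.4 q6 1.18
top n 558 C [ 0.6364 -0.0812] size [125.  42.] thw 0.13 | frame C [-0.0387 -0.0005] th 0.175 orange [-0.0179  0.1177] plain [-0.0595 -0.1187]
 plain end world [ 0.6209 -0.2002] tcp [ 0.5957 -0.1651  0.0137] F [0.1 0.6 0.2] t 9.45 q6 1.18
```

View pics/s5.png

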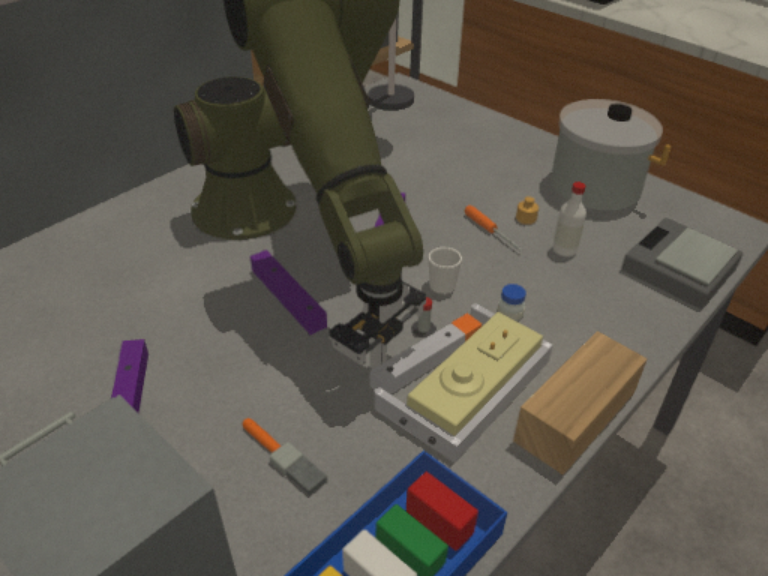

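Emit:
servo_tool:
  rows:
    - [0.008,0,0,0,0,0,-1]
    - [0.015,0,0,0,0,0,-1]
    - [0.021,0,0,0,0,0,-1]
    - [0.027,-0.001,0,0,0,0,-1]
    - [0.032,-0.002,0,0,0,0,-1]
    - [0.037,-0.003,0,0,0,0,-1]
    - [0.041,-0.003,0,0,0,0,-1]
    - [0.043,-0.003,0,0,0,0,-1]

```text
time_s: 10.12
ee_pos: [0.6392, -0.1682, 0.0137]
eef_rot: [-3.137, 0.004, 0.055]
force: [-2.6, -0.5, 1.0]
grip_width: 0.0003
```

```bash
python3 -c "
from h import *
findbar('scene','s6.png');findbar('top','t6.png')"
```

```text
scene n 1016 C [ 0.6505 -0.0752] size [ 57. 244.] thw -0.104 | frame C [-0.0243  0.0049] th -0.059 orange [-0.0314  0.1247] plain [-0.0172 -0.1148]
 plain end world [ 0.663  -0.1945] tcp [ 0.6393 -0.1682  0.0137] F [-0.1 -0.2  0.5] t 10.17 q6 1.2
top n 585 C [ 0.6543 -0.0803] size [ 42. 130.] thw -0.117 | frame C [-0.0207 -0.0003] th -0.072 orange [-0.0294  0.1194] plain [-0.0121 -0.12  ]
 plain end world [ 0.6684 -0.1994] tcp [ 0.639  -0.1681  0.0136] F [-0.3  0.2 -0.1] t 10.22 q6 1.2
```

View pics/s6.png

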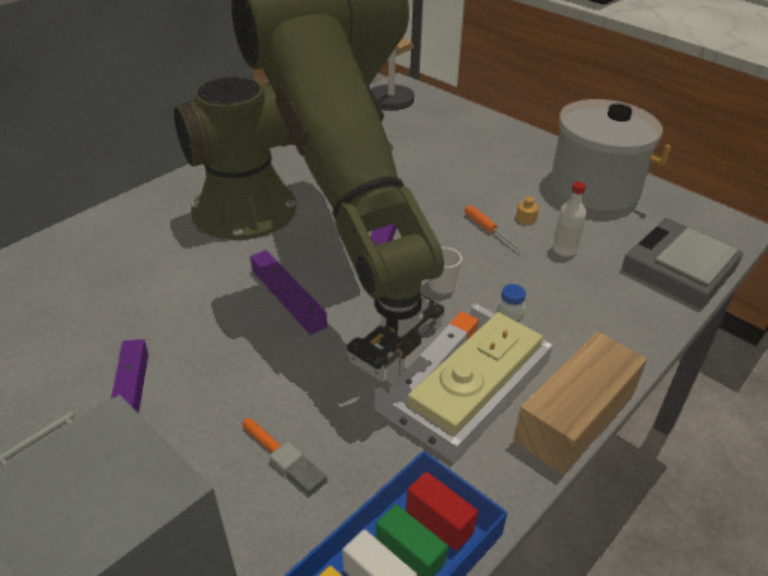

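View pics/t6.png

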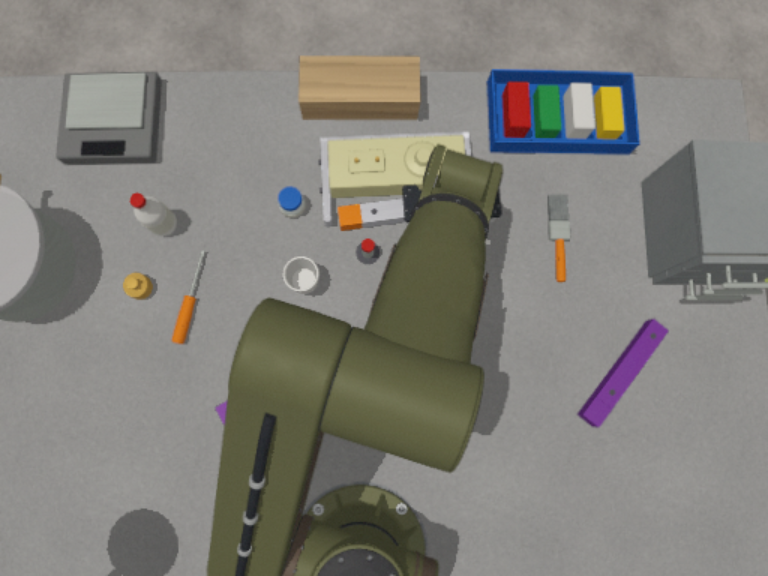

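Emit:
servo_tool:
  rows:
    - [-0.017,0,0,0,0,0,-1]
    - [-0.036,0,0,0,0,0,-1]
    - [-0.036,0.03,0,0,0,-0.01,-0.5]
    - [-0.036,0.063,0,0,0,-0.01,0.3]
    - [-0.036,0.063,0,0,0,-0.01,1]
    - [-0.036,0.063,0,0,0,-0.01,1]
    - [-0.036,0.063,0,0,0,-0.01,1]
    - [-0.036,0.063,0,0,0,-0.01,1]

```text
time_s: 10.88
ee_pos: [0.6031, -0.1059, 0.0137]
eef_rot: [-3.137, 0.003, 0.044]
force: [-0.9, -0.4, -0.1]
grip_width: 0.0368
```

Emit:
servo_tool:
  rows:
    - [0.006,0,0,0,0,0,1]
    - [0.012,0,0,0,0,0,1]
    - [0.018,0,0,0,0,0,1]
    - [0.023,0,0,0,0,0,1]
    - [0.028,0,0,0,0,0,1]
    - [0.032,0,0,0,0,0,1]
    - [0.035,0,0,0,0,0,1]
    - [0.036,0,0,0,0,0,1]

```text
time_s: 11.55
ee_pos: [0.6394, -0.106, 0.0135]
eef_rot: [-3.137, 0.004, 0.045]
force: [-1.4, -1.0, -0.4]
grip_width: 0.0903
```

```bash
python3 -c "
from h import *
findbar('scene','s7.png');findbar('top','t7.png')"
```

```text
scene n 833 C [ 0.6563 -0.0718] size [ 54. 240.] thw -0.048 | frame C [-0.0184  0.008 ] th -0.003 orange [-0.0187  0.128 ] plain [-0.018 -0.112]
 plain end world [ 0.6621 -0.1917] tcp [ 0.6394 -0.1059  0.0135] F [-1.  -0.3 -0.6] t 11.6 q6 1.3
top n 313 C [ 0.6659 -0.0725] size [43. 69.] thw -0.072 | frame C [-0.0088  0.0069] th -0.027 orange [-0.0121  0.1268] plain [-0.0055 -0.1131]
 plain end world [ 0.6746 -0.1922] tcp [ 0.6392 -0.1058  0.0136] F [-0.3 -0.   0.1] t 11.65 q6 1.3
```

View pics/s7.png

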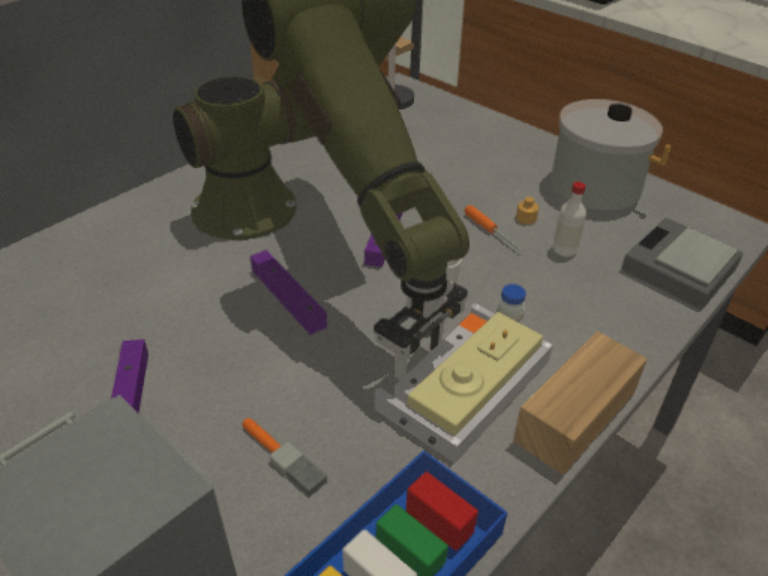

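Emit:
servo_tool:
  rows:
    - [0.002,0,0,0,0,0,1]
    - [0.004,0,0,0,0,0,1]
    - [0.006,0,0,0,0,0,1]
    - [0.007,0,0,0,0,0,1]
    - [0.008,0,0,0,0,0,1]
    - [0.009,0,0,0,0,0,1]
    - [0.01,0,0,0,0,0,1]
    - [0.01,0,0,0,0,0,1]

```text
time_s: 12.32
ee_pos: [0.6474, -0.1057, 0.0136]
eef_rot: [-3.136, 0.009, 0.046]
force: [-18.7, 0.1, 11.2]
grip_width: 0.0939
```

Emit:
servo_tool:
  rows:
    - [0,0,0,0,0,0,1]
    - [-0.004,0,0,0,0,0,1]
    - [-0.015,0,0,0,0,0,1]
    - [-0.028,0,0,0,0,0,1]
    - [-0.03,0,0.03,0,0,0,1]
    - [-0.03,0,0.07,0,0,0,1]
    - [-0.06,-0.02,0.1,0,0,0,1]
    - [-0.1,-0.03,0.12,0,0,0,1]

```text
time_s: 12.98
ee_pos: [0.5562, -0.1343, 0.1321]
eef_rot: [-3.138, 0.004, 0.046]
force: [-0.5, -1.2, 0.4]
grip_width: 0.0942
```

Emit:
servo_tool:
  rows:
    - [-0.03,-0.03,0.01,0,0,0,1]
    - [-0.05,-0.07,0.02,0,0,0,1]
    - [-0.06,-0.11,0.02,0,0,0,1]
    - [-0.07,-0.15,0.02,0,0,0,1]
    - [-0.08,-0.19,0.02,0,0,0,1]
    - [-0.09,-0.22,0.02,0,0,0,1]
    - [-0.09,-0.25,0.02,0,0,0,1]
    - [-0.09,-0.26,0.02,0,0,0,1]

```text
time_s: 13.65
ee_pos: [0.4651, -0.398, 0.1521]
eef_rot: [-3.139, 0.003, 0.043]
force: [0.0, 0.4, -0.7]
grip_width: 0.0937
```

```bash
cat > chk.py <<'E'
from h import *
import sys
for n in('scene','top'):
    p=cams.camera(n);save(p,n[0]+sys.argv[1]+'.png')
    W=cloud(p);P=W.reshape(-1,3);P=P[~np.isnan(P[:,0])]
    c,s=np.cos(PSI),np.sin(PSI);d=P[:,:2]-F
    f=np.c_[c*d[:,0]+s*d[:,1],-s*d[:,0]+c*d[:,1],P[:,2]]
    b=(np.abs(f[:,2]-.04)<.006)&(abs(f[:,1])<.13)&(f[:,0]>-.06)&(f[:,0]<.03)
    print(n,'bar top z',np.median(f[b,2]),'y range',f[b,1].min(),f[b,1].max())
    for y in np.arange(-.12,.121,.03):
        m=b&(abs(f[:,1]-y)<.008); k=(abs(f[:,2]-.07)<.005)&(abs(f[:,1]-y)<.008)&(f[:,0]>-.02)&(f[:,0]<.1)
        if m.sum()>3 and k.sum()>3: print(round(y,2),'near',f[m,0].min().round(4),'far',f[m,0].max().round(4),'block front',f[k,0].min().round(4))
print(ctrl.get_obs()['time_s'])
E
python3 chk.py 8
```

```text
scene bar top z 0.042091551455175014 y range -0.12899947395082875 0.1294823497478445
-0.12 near -0.0138 far 0.003 block front 0.0217
-0.09 near -0.0162 far 0.0076 block front 0.0232
-0.06 near -0.0188 far 0.0077 block front 0.0233
-0.03 near -0.0186 far 0.008 block front 0.0227
0.0 near -0.0191 far 0.0067 block front 0.0225
0.03 near -0.0177 far 0.0084 block front 0.0232
0.06 near -0.021 far 0.0058 block front 0.0239
0.09 near -0.0173 far 0.0085 block front 0.0214
0.12 near -0.0191 far 0.0061 block front 0.0244
top bar top z 0.039289448128167814 y range -0.12995430048479864 0.1298943386860134
-0.12 near -0.0194 far 0.0209 block front 0.0205
-0.09 near -0.0208 far 0.0219 block front 0.0178
-0.06 near -0.0229 far 0.0208 block front 0.0187
-0.03 near -0.0214 far 0.0203 block front 0.0183
0.0 near -0.022 far 0.021 block front 0.0193
0.03 near -0.022 far 0.021 block front 0.0184
0.06 near -0.021 far 0.0201 block front 0.0172
0.09 near -0.0233 far 0.0209 block front 0.0197
0.12 near -0.0226 far 0.0197 block front 0.0184
13.75
```

View pics/t8.png

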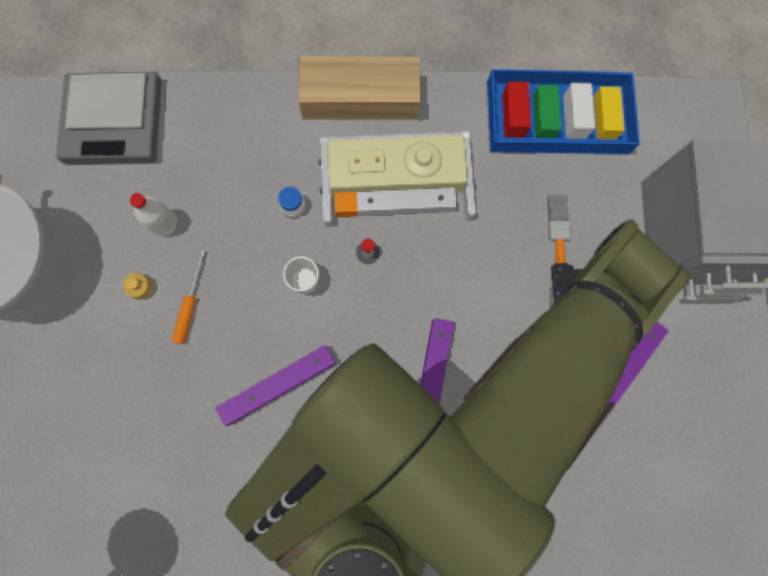

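View pics/s8.png

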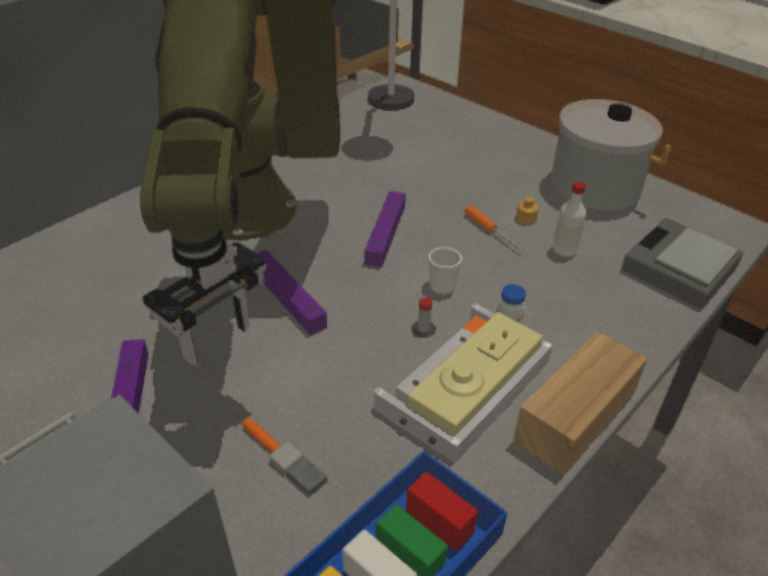

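```bash
python3 -c "
from station import hand_in
print(hand_in())"
```

```text
the job is handed in; nothing more can be done
None
```

The bar is fully home between the two side walls, flat against the resin block along its whole length, and I handed the job in at about 13.8 s of the 54 s allowed.

**What I did:** All moves were pushes, with no gripping or lifting.
1. I pushed the orange half forward to turn the bar about 0.49 rad relative to the bay.
2. I pushed on the plain end along the bar's axis. This brought the orange end in behind the post, to about (-3, +109) mm in the frame, while the plain end was still at x ≈ -116 mm.
3. I swung the plain end in and pressed the bar home with the open fingers, until the force reached 19 N against the block.

**Last checks:**
- **Top camera:** the bar's far face lies at x ≈ 20–22 mm all along the bay, and the block front reads 17–20 mm. Its near face is at about -19 to -23 mm. That puts both ends within about 2 mm of touching.
- **Scene camera:** it reads everything about 2–3 mm further into the frame, and the block hides the bar's far edge from it. At the plain end it saw the near face only at -14 mm, which I put down to the right wall hiding part of it.
- **Sideways position:** I judged the bar about 9 mm left of centre from the picture; the walls allow at most 15 mm, and the limit is 20 mm. The measured span along the bay was cut off by my own search window, so it did not confirm this.
- **Other things on the bench:** in the pictures, the other objects look where they started. I did not measure them, and in the last top view the gripper partly hid the brush handle.

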